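# Switch on the microscope lamp and turn it up four clicks

## Task

Press the green button on the microscope's white lamp box fully down, then turn its click-stop brightness dial exactly four clicks clockwise (seen from above) from where it stands, by pushing the orange finger post round gently with a fingertip. Do not go past the fourth click, do not pinch the post or force the dial, and leave the eyepiece, bottle, dish and slide box where they are. Finish with the hand clear of everything.

Things in the scene. Friction and masses are not known exactly. Their poses are not given: they have to be found in the camera images.
- console: White lamp box fixed to the bench, 220 (x) x 270 (y) x 60 mm high, yaw varies. Origin: centre of its underside, on the bench; z up; its front faces its own -x. Its flat top, 60 mm above the bench, carries the dial at (0, -55) mm and the green button at (0, +75) mm of its frame. A stiff metal light arm, at most 115 mm high, curves out of its back (+x).
- dial_axis (a point): Point on the dial's vertical turning axis at the upper face of its disc, 74 mm above the bench (fixed to the console). The dial is a black disc 84 mm across and 12 mm thick, with one upright orange finger post on it.
- post (a point): Centre of the top of the orange finger post, which turns with the dial: a round pin 12 mm in diameter, rising 24 mm from the disc (top 98 mm above the bench), its centre 30 mm from the dial's axis. It takes 2 to 4 N to push it out of a click; half way to the next the dial snaps on by itself and the post jumps up to 8 mm ahead of the finger.
- dial (a joint): Dial angle in rad, growing clockwise seen from above. It rests only at clicks 30 degrees (0.5236 rad) apart: whole multiples from 0 to 8 (4.19 rad), with end stops there; it starts at rest at one of positions 0 to 3. At 0 the post lies 120 degrees anticlockwise from the console's +x, seen from above.
- start_top (a point): Centre of the top face of the round green push button, 28 mm in diameter, in a black housing on the console's top; moves with the button.
- start (a joint): Travel of the green button in m: 0 up, 0.006 fully down, about 5 N when fully down; springs back when let go.
- eyepiece: Loose black microscope eyepiece, 33 mm in diameter, 46 mm high, standing on the console's top towards its back. Origin: centre of its underside. Leave alone.
- bottle: Loose glass bottle with a red cap, 64 mm in diameter, 130 mm high, on the bench on the button's side of the console. Origin: centre of its underside. Leave alone.
- dish: Loose clear open dish, 90 mm in diameter, 16 mm high, on the bench on the dial's side of the console. Origin: centre of its underside. Leave alone.
- slidebox: Loose blue slide box, 85 x 90 x 28 mm high, on the bench. Origin: centre of its underside. Leave alone.

How it is judged:
By the outcome, as a careful person would: the job done as asked, in the order asked, and still so for the second after the job is handed in, with the robot touching nothing.
It also fails if it takes over 70 s, if anything falls off the work surface, if the arm or the gripper's body presses on something with over 40 N, if the wrist force passes 120 N, or if a joint passes its speed limit or range.

## Robot

A 7-joint arm with a two-finger parallel gripper is mounted at the origin on the work surface. World frame = base frame: x ahead of the robot, y to its left, z up, the work surface at z = 0. Lengths are in m, angles in rad, forces in N, time in s.
With the tool pointing down it reaches from about 0.4 to 0.85 m from the base axis. Payload 10.4 kg.
Tool frame: the origin (TCP) lies at the very end of the fingers, on their centre line; the grasp point (between the pads) lies 19 mm behind it; z points along the fingers, y is the direction in which the jaws open and shut (so a half turn about z gives the same grasp; the last joint's range is limited). The gripper opens to 87 mm and grips with 3 to 60 N. Pads are 19 mm wide; open, the fingers measure 117 mm over their backs; the gripper's body (75 mm by 190 mm) begins 51 mm behind the grasp point.
Start: joints at [1.217, 0.332, -0.065, 1.46, 0.022, 1.35, -0.088], TCP at [0.203, -0.591, 0.223] pointing down, gripper open.
Joint ranges: [-2.6, 2.6], [-0.5, 2.12], [-1.47, 1.34], [0.16, 2.42], [-1.27, 4.41], [0.06, 2.06], [-2.6, 2.6]. Speed limits (rad/s): [2.22, 2.22, 2.79, 2.79, 3.14, 3.14, 3.14].

## Interface

Orientations are given as a unit quaternion [x, y, z, w].
In Python, from bench import r, eyes, job gives the robot as it stands. The module is installed in compiled form; this text tells all that it offers.
- The arm moves only by the tool play_rows, never from a script. Its argument "motion" is a list of rows, each a list of 7 numbers: the shift along the tool's x, y, z as a fraction of full scale, then the turn, a rotation vector about the tool's x, y, z as a fraction of full scale, then the opening in per cent of the stroke, from 0 (shut) to 100 (fully open). A call has 1 to 5 rows; each row is the pose to reach, as a shift and turn from the pose commanded when the call began, along the tool's axes at that moment; what a row does not reach only later rows make up. Full scale, the value 1, is 0.2 m for a shift and 90 degrees for a turn. A row lasts 1/8 s, in which the tool goes at most 62.5 mm and 10.7 degrees, less where a joint would pass 70% of its speed; a pose out of reach is approached as far as the arm can. A call with a number of a shift or a turn outside -1 to 1 is refused whole. A call with a gripper value outside its range is refused whole. The fingers move at their own pace and stop on an object; "squeeze" is the grip in N (left out, the last holds). Time passes only in rows, so rows that repeat a pose let the fingers close. It gives the time, the measured TCP pose, the force and the opening at its end, in the units of the state.
- r.read_state(): the state, without advancing time (a new reading comes with each control period).
- eyes.camera(name): name is "scene" or "top" or "wrist"; returns a dict with "image" (400x640x3 uint8, red, green, blue), "mtx" (3x3 intrinsics, pixels), "dist" ([k1, k2, p1, p2, k3] as OpenCV has them; the pictures are not rectified), "R" (3x3) and "t" (3): a world point X has camera coordinates R X + t. Camera axes: x right, y down, z forward; pixel columns grow to the right and rows downward; lengths in m; the calibration is good to about 2 mm. A picture is of the moment at which its call begins. There is no depth.
- job.close_job(): hands the job in, once; it reports no verdict.
Trained networks look in a picture, given as the dict that the camera call returned (one of the last four; its "shot" number tells which), for a name from the list of things; names that differ only in an ending like _2 or _b are one class to them, and where a whole thing is asked for, a point or a joint stands for the part that bears it (a point fixed in the world has none). Each returns a list of dicts, best first, with "p" (0 to 1); they miss things now and then, are a little off and sometimes report something else, mostly with a low value. They report only what shows in the picture. A call takes as long as a camera call.
- eyes.regions_of(picture, label): "region" (400x640 bool, what is visible of it) and "xy" ([column, row] in pixels, amid what is visible of it).
- eyes.landmark_of(picture, label): "xy" ([column, row] in pixels: a listed point, or the origin of a listed thing).
The state is a dict: "time": time; "joint_positions": joint angles; "joint_vel": joint speeds; "joint_torque": joint torques, N m; "ee_pos": TCP position; "eef_rot": TCP orientation; "ft_force": force on the tool from outside, world axes, zero at the start; "torque": the same for the moment, N m; "width": finger opening in m.
Only numpy, scipy, OpenCV 4.12 (cv2) and the standard library are available. Lean on these libraries where they do the work, as an engineer would, in place of code of your own. Each camera call takes 0.05 s, during which the arm holds its last target. There are 200 camera calls.

## Working session

There is one attempt and no reset: what is moved stays moved. The work goes in short steps, Python scripts to look and compute and a tool call to move; the robot and the scene stay as the last step left them, time stands still between calls to the robot, and variables do not carry over. Pictures are saved under pics/ and viewed, about 8 in all and at most 12, crops included, and the job is handed in when it is done.

Besides the shell and the picture viewer there is one more tool, called after "Call:" as a command line: name --pt "numbers of a row" for each row, then --argument value for the rest. play_rows: Moves the arm, as the interface text tells. Shift numbers are shares of 0.2 m and turn numbers shares of 90 degrees, none past 1 either way. Its arguments: {"type":"object","properties":{"motion":{"type":"array","items":{"type":"array","items":{"type":"number"}}},"squeeze":{"type":"number"}},"required":["motion"]}

```bash
mkdir -p pics
cat > h.py <<'E'
import numpy as np, cv2
from bench import r, eyes, job
def ray(c,xy):
    u=cv2.undistortPoints(np.array([[xy]],float),np.array(c["mtx"]),np.array(c["dist"],float))[0,0]
    R=np.array(c["R"]);t=np.array(c["t"]);return -R.T@t, R.T@np.array([u[0],u[1],1.])
def atz(c,xy,z):
    o,d=ray(c,xy);return o+d*(z-o[2])/d[2]
def proj(c,P):
    R=np.array(c["R"]);return cv2.projectPoints(np.array(P,float).reshape(-1,1,3),cv2.Rodrigues(R)[0],np.array(c["t"],float),np.array(c["mtx"]),np.array(c["dist"],float))[0][:,0]
def save(c,n,box=None,s=1):
    im=c["image"][:,:,::-1]
    if box: im=im[box[1]:box[3],box[0]:box[2]]
    cv2.imwrite("pics/"+n,cv2.resize(im,None,fx=s,fy=s))
Z=dict(dial_axis=.074,post=.098,start_top=None,console=0,eyepiece=.06,bottle=0,dish=0,slidebox=0)
E
python3 - <<'E'
from h import *
s=r.read_state();print(s["ee_pos"],s["eef_rot"],s["time"],s["ft_force"])
ims=[]
for n in["top","scene"]:
    c=eyes.camera(n);ims.append(c["image"])
    print(n,"cam at",-np.array(c["R"]).T@np.array(c["t"]))
    for k,z in Z.items():
        for d in eyes.landmark_of(c,k)[:2]: print(k,np.round(d["xy"],1),round(d["p"],2),atz(c,d["xy"],z if z is not None else .072).round(4))
    save(c,n+"0.png")
E
```

```text
[ 0.20288243 -0.59074154  0.22176582] [ 9.86351341e-01  1.64652787e-01 -1.40756673e-04 -6.87439410e-04] 0.0 [ 0.00671639 -0.26197072 -0.78289991]
top cam at [0.42226671 0.01023838 1.17469273]
dial_axis [348.4 201.3] 0.68 [ 0.5093 -0.0129  0.074 ]
post [343.8 189.9] 0.83 [ 0.5334 -0.0022  0.098 ]
start_top [291.3 197.7] 0.55 [0.519  0.1195 0.072 ]
console [325.2 203.4] 0.88 [0.5105 0.0428 0.    ]
eyepiece [320.2 168.1] 0.67 [0.5896 0.0524 0.06  ]
eyepiece [347.9 200.7] 0.45 [ 0.5119 -0.012   0.06  ]
bottle [247.4 204.9] 0.56 [0.5084 0.2363 0.    ]
dish [327.1 202.3] 0.68 [0.5132 0.0381 0.    ]
dish [422.9 187. ] 0.62 [ 0.549  -0.1994  0.    ]
slidebox [423.6 256. ] 0.93 [ 0.3791 -0.1973  0.    ]
slidebox [424.4 191.1] 0.72 [ 0.5388 -0.2028  0.    ]
scene cam at [1.5231012  0.06493855 0.74939116]
dial_axis [302.  203.4] 0.64 [ 0.5078 -0.0269  0.074 ]
post [310.4 203.3] 0.85 [ 0.5417 -0.0036  0.098 ]
start_top [356.9 204.5] 0.5 [0.4979 0.1095 0.072 ]
console [326.8 230.4] 0.65 [0.5152 0.0371 0.    ]
eyepiece [330.7 226.2] 0.74 [0.5784 0.0478 0.06  ]
bottle [403.4 231.8] 0.71 [0.5048 0.2322 0.    ]
dish [233. 230.] 0.86 [ 0.5335 -0.2004  0.    ]
slidebox [244.3 196.5] 0.6 [ 0.3757 -0.2013  0.    ]
```

Run:
```python
from h import *
t=cv2.imread("pics/top0.png")[110:290,210:470];s=cv2.imread("pics/scene0.png")[130:290,190:450]
cv2.imwrite("pics/a.png",np.vstack([cv2.resize(t,(520,360)),cv2.resize(s,(390,240))[:, :].copy() if 0 else cv2.copyMakeBorder(cv2.resize(s,(390,240)),0,0,0,130,0)]))
```

```text
(no output)
```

View pics/a.png

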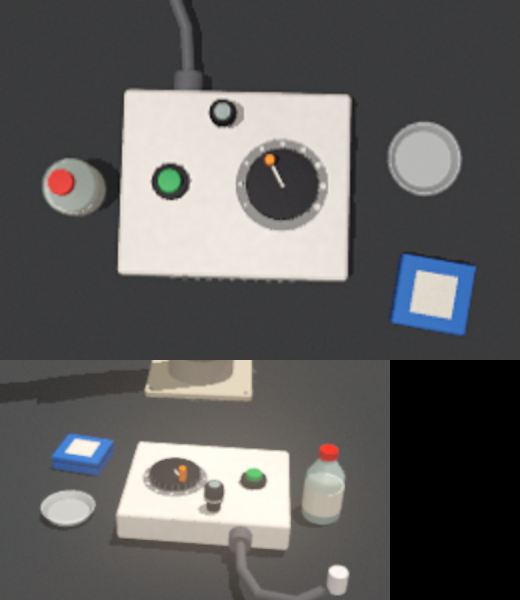

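The picture shows the post (crop 270,160) up-left of the dial centre (282,184), so it stands about 30° anticlockwise of +x. That is likely click 3, making the target click 7. The button is at (170,181), and the yaw is a few degrees negative. I'll move above the console with the fingers shut.

Call:
play_rows --pt "0.2 -0.2 0 0 0 0 0" --pt "0.4 -0.4 0 0 0 0 0" --pt "0.6 -0.62 0 0 0 0 0" --pt "0.81 -0.83 0 0 0 0 0" --pt "0.81 -0.83 0 0 0 0 0"

```text
time: 1.52
ee_pos: [0.305, -0.3779, 0.2232]
eef_rot: [0.986, 0.168, 0.0, 0.0]
ft_force: [0.5, 0.2, -0.2]
width: 0.0446
```

Call:
play_rows --pt "0.2 -0.2 0 0 0 0 0" --pt "0.4 -0.4 0 0 0 0 0" --pt "0.6 -0.62 0 0 0 0 0" --pt "0.81 -0.83 0 0 0 0 0" --pt "0.81 -0.83 0 0 0 0 0"

```text
time: 2.15
ee_pos: [0.4034, -0.1686, 0.223]
eef_rot: [0.986, 0.168, 0.001, 0.0]
ft_force: [-0.3, -0.5, 0.2]
width: 0.0017
```

Call:
play_rows --pt "0.2 -0.2 -0.1 0 0 -0.1 0" --pt "0.4 -0.4 -0.2 0 0 -0.2 0" --pt "0.6 -0.62 -0.3 0 0 -0.3 0" --pt "0.81 -0.83 -0.3 0 0 -0.4 0" --pt "0.81 -0.83 -0.3 0 0 -0.5 0"

```text
time: 2.78
ee_pos: [0.502, 0.0411, 0.2827]
eef_rot: [0.845, 0.534, 0.001, -0.001]
ft_force: [-0.8, -1.4, -0.7]
width: 0.0004
```

Run:
```python
from h import *
c=eyes.camera("wrist");print("cam at",-np.array(c["R"]).T@np.array(c["t"]))
for k in["dial_axis","post","start_top","console","eyepiece"]:
    z=Z[k] or .072
    for d in eyes.landmark_of(c,k)[:2]: print(k,np.round(d["xy"],1),round(d["p"],2),atz(c,d["xy"],z).round(4))
save(c,"w1.png")
```

```text
cam at [0.53209866 0.1020551  0.44514417]
dial_axis [342.  219.1] 0.73 [ 0.5091 -0.0195  0.074 ]
post [359.4 208. ] 0.88 [ 0.5368 -0.0077  0.098 ]
start_top [303.4 132.7] 0.61 [0.5121 0.1073 0.072 ]
console [327.9 174. ] 0.68 [0.518  0.0454 0.072 ]
console [301.1 132.3] 0.59 [0.5097 0.109  0.072 ]
```

View pics/w1.png

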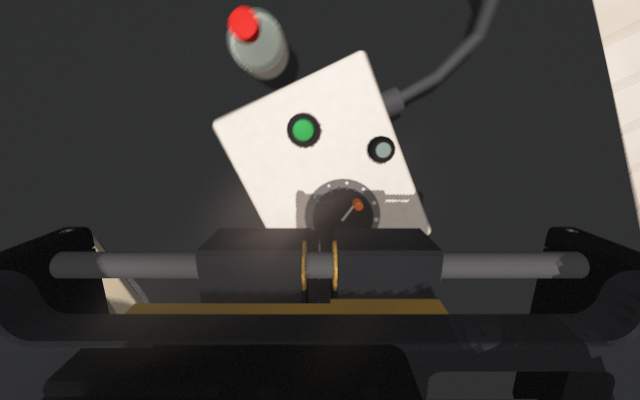

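The wrist view shows the button at (303,130), the eyepiece at (381,150) and the post at (358,205), with the fingers partly hiding the dial. I'll move back so the camera looks straight down on the console.

Call:
play_rows --pt "-0.25 0.14 0 0 0 -0.1 0" --pt "-0.5 0.28 0 0 0 -0.2 0" --pt "-0.74 0.43 0 0 0 -0.28 0" --pt "-0.74 0.43 0 0 0 -0.28 0" --pt "-0.74 0.43 0 0 0 -0.28 0"

```text
time: 3.7
ee_pos: [0.513, -0.1329, 0.2826]
eef_rot: [0.713, 0.701, 0.0, -0.0]
ft_force: [0.4, 0.1, 0.5]
width: 0.0005
```

Run:
```python
from h import *
s=r.read_state();print(s["ee_pos"],s["eef_rot"],s["joint_positions"])
for n in["wrist","top"]:
    c=eyes.camera(n);hsv=cv2.cvtColor(c["image"],cv2.COLOR_RGB2HSV)
    for k in["dial_axis","post","start_top"]:
        for d in eyes.landmark_of(c,k)[:1]: print(n,k,np.round(d["xy"],1),round(d["p"],2),atz(c,d["xy"],Z[k] or .074).round(4))
    for nm,lo,hi in[("green",(45,90,50),(85,255,255)),("orange",(4,150,90),(16,255,255))]:
        m=cv2.inRange(hsv,lo,hi);k,l,st,ce=cv2.connectedComponentsWithStats(m)
        for i in range(1,k):
            if st[i,4]>8: print(n,nm,st[i].tolist(),ce[i].round(1),atz(c,ce[i],.074 if nm=="green" else .092).round(4))
    save(c,n+"2.png")
```

```text
[ 0.51301205 -0.13294828  0.28260694] [ 7.13396854e-01  7.00760233e-01  1.43076467e-04 -6.55176704e-05] [ 0.72255586  0.1411157  -0.61026961  1.59035862  0.08112685  1.4357014
  0.08815489]
wrist dial_axis [314.7  91.1] 0.64 [ 0.5101 -0.0196  0.074 ]
wrist post [337.   75.2] 0.79 [ 0.5361 -0.006   0.098 ]
wrist orange [332, 68, 11, 15, 127] [336.8  74.6] [ 0.5363 -0.0044  0.092 ]
top dial_axis [347.9 202.3] 0.83 [ 0.507  -0.0117  0.074 ]
top post [345.1 191. ] 0.76 [ 0.5309 -0.0052  0.098 ]
top start_top [290.7 200.4] 0.41 [0.5126 0.1207 0.074 ]
top green [289, 194, 12, 13, 122] [294.3 199.9] [0.5138 0.1124 0.074 ]
top orange [342, 187, 6, 6, 28] [344.4 189.5] [ 0.535  -0.0036  0.092 ]
```

View pics/wrist2.png

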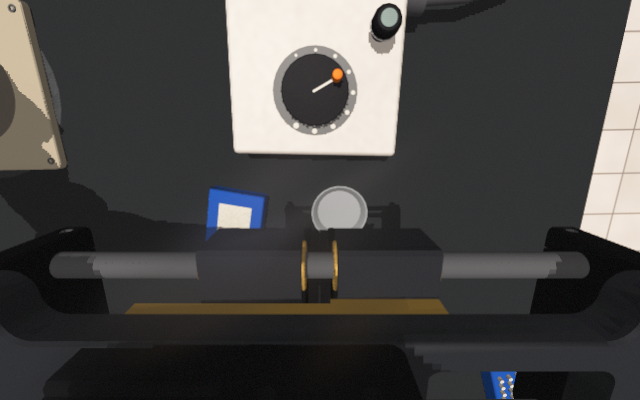

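The view shows the post at (337,75), the dial centre at (315,91) and the eyepiece at (386,20). From these:

- Dial axis is about (.5095, -.0185).
- Post lies about 30° in world, so with yaw about -2° it stands at click 3.
- Button is about (.5135, .112).

I'll go to the button first.

Call:
play_rows --pt "0.3 0 0 0 0 0 0" --pt "0.6 0 0 0 0 0 0" --pt "0.8 0 0 0 0 0 0" --pt "0.9 0 0 0 0 0 0" --pt "0.9 0 0 0 0 0 0"

```text
time: 4.72
ee_pos: [0.5157, 0.0487, 0.2827]
eef_rot: [0.711, 0.703, 0.0, 0.0]
ft_force: [0.2, -1.7, 0.3]
width: 0.0006
```

Call:
play_rows --pt "0.33 -0.01 0.2 0 0 0 0" --pt "0.33 -0.01 0.45 0 0 0 0" --pt "0.33 -0.01 0.7 0 0 0 0" --pt "0.33 -0.01 0.87 0 0 0 0" --pt "0.33 -0.01 0.87 0 0 0 0"

```text
time: 5.35
ee_pos: [0.5135, 0.1112, 0.1064]
eef_rot: [0.713, 0.701, -0.002, -0.001]
ft_force: [-0.2, 0.8, 2.0]
width: 0.0005
```

Run:
```python
from h import *
s=r.read_state();print(s["ee_pos"],s["eef_rot"],s["ft_force"],s["time"])
c=eyes.camera("scene");save(c,"s3.png",(270,110,440,250),4)
```

```text
[0.51347804 0.11115429 0.10641384] [ 0.71281821  0.70134477 -0.00197873 -0.00133895] [-0.19293954  0.77531907  1.97998159] 5.35
```

View pics/s3.png

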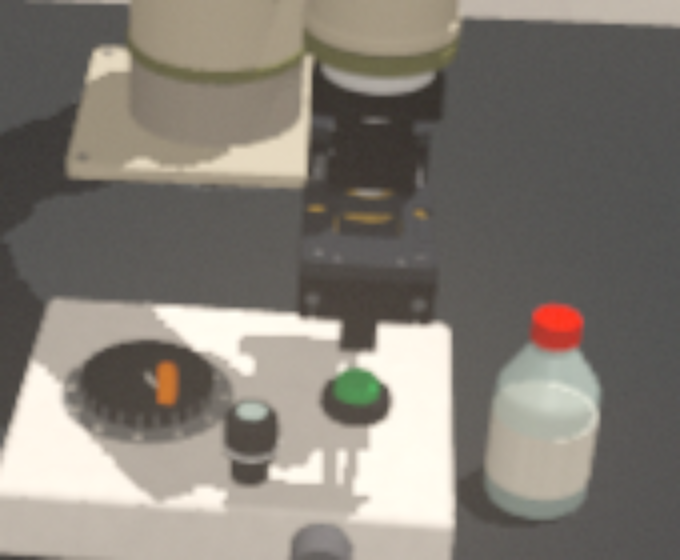

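The finger (pixel 357,335) sits right over the green button (357,385). I'll go down slowly.

Call:
play_rows --pt "0 0 0.05 0 0 0 0" --pt "0 0 0.07 0 0 0 0" --pt "0 0 0.09 0 0 0 0" --pt "0 0 0.1 0 0 0 0" --pt "0 0 0.1 0 0 0 0"

```text
time: 6.02
ee_pos: [0.5148, 0.113, 0.0885]
eef_rot: [0.712, 0.702, -0.0, 0.0]
ft_force: [0.5, 0.3, 0.8]
width: 0.0004
```

Call:
play_rows --pt "0 0 0.01 0 0 0 0" --pt "0 0 0.02 0 0 0 0" --pt "0 0 0.02 0 0 0 0"

```text
time: 6.4
ee_pos: [0.5147, 0.113, 0.0844]
eef_rot: [0.712, 0.702, -0.0, -0.0]
ft_force: [-0.1, 0.1, -0.3]
width: 0.0002
```

Call:
play_rows --pt "0 0 0.01 0 0 0 0" --pt "0 0 0.02 0 0 0 0" --pt "0 0 0.02 0 0 0 0"

```text
time: 6.78
ee_pos: [0.515, 0.113, 0.0806]
eef_rot: [0.712, 0.702, 0.0, 0.0]
ft_force: [-0.1, 0.1, 2.9]
width: 0.0005
```

Call:
play_rows --pt "0 0 0.01 0 0 0 0" --pt "0 0 0.01 0 0 0 0"

```text
time: 7.02
ee_pos: [0.515, 0.113, 0.0786]
eef_rot: [0.712, 0.702, 0.0, 0.0]
ft_force: [0.1, -0.5, 4.5]
width: 0.0004
```

Call:
play_rows --pt "0 0 0.01 0 0 0 0" --pt "0 0 0.01 0 0 0 0"

```text
time: 7.28
ee_pos: [0.515, 0.113, 0.0766]
eef_rot: [0.712, 0.702, 0.0, 0.0]
ft_force: [-0.9, -0.5, 4.0]
width: 0.0006
```

Call:
play_rows --pt "0 0 0.01 0 0 0 0" --pt "0 0 0.01 0 0 0 0"

```text
time: 7.52
ee_pos: [0.5151, 0.1131, 0.0761]
eef_rot: [0.712, 0.702, -0.0, 0.001]
ft_force: [-8.7, -3.2, 23.0]
width: 0.0002
```

Call:
play_rows --pt "0 0 0.005 0 0 0 0" --pt "0 0 0.005 0 0 0 0"

```text
time: 7.78
ee_pos: [0.5152, 0.1131, 0.0759]
eef_rot: [0.712, 0.702, -0.0, 0.001]
ft_force: [-12.8, -4.4, 32.8]
width: 0.0005
```

The button bottomed out at z=.076 with a stiff rise in force. I'll back off in small steps to find where contact is lost and so confirm the travel.

Call:
play_rows --pt "0 0 -0.015 0 0 0 0" --pt "0 0 -0.02 0 0 0 0" --pt "0 0 -0.02 0 0 0 0"

```text
time: 8.15
ee_pos: [0.515, 0.113, 0.0776]
eef_rot: [0.712, 0.702, 0.0, 0.0]
ft_force: [0.0, 0.6, 3.8]
width: 0.0005
```

Call:
play_rows --pt "0 0 -0.01 0 0 0 0" --pt "0 0 -0.015 0 0 0 0" --pt "0 0 -0.015 0 0 0 0"

```text
time: 8.52
ee_pos: [0.515, 0.113, 0.0806]
eef_rot: [0.712, 0.702, 0.0, 0.0]
ft_force: [1.0, 0.4, 2.3]
width: 0.0007
```

Call:
play_rows --pt "0 0 -0.005 0 0 0 0" --pt "0 0 -0.005 0 0 0 0" --pt "0 0 -0.005 0 0 0 0"

```text
time: 8.9
ee_pos: [0.5149, 0.113, 0.0815]
eef_rot: [0.712, 0.702, 0.0, 0.0]
ft_force: [2.0, 1.6, 1.9]
width: 0.0008
```

Call:
play_rows --pt "0 0 -0.005 0 0 0 0" --pt "0 0 -0.005 0 0 0 0" --pt "0 0 -0.005 0 0 0 0"

```text
time: 9.28
ee_pos: [0.5147, 0.1129, 0.0824]
eef_rot: [0.712, 0.702, -0.0, -0.0]
ft_force: [0.2, -0.2, 1.0]
width: 0.0003
```

Contact was lost at .082, so the travel was the full 6 mm and the button was fully down. Next I'll lift and set up the arc path.

Call:
play_rows --pt "0 0 -0.15 0 0 0 0" --pt "0 0 -0.35 0 0 0 0" --pt "0 0 -0.35 0 0 0 0"

```text
time: 9.65
ee_pos: [0.5161, 0.1134, 0.155]
eef_rot: [0.712, 0.702, 0.001, 0.001]
ft_force: [-0.1, -0.5, -0.8]
width: 0.0002
```

```bash
cat >> h.py <<'E'
from scipy.spatial.transform import Rotation as Ro
C=np.array([.5095,-.0185])
def pose(phi,z,rad=.030,off=.0155):
    a=np.radians(phi);u=np.array([np.cos(a),np.sin(a)]);t=np.array([-u[1],u[0]])
    p=C+rad*u+off*t; x=np.r_[t,0];zz=np.array([0,0,-1.])
    return np.r_[p,z],Ro.from_matrix(np.c_[x,np.cross(zz,x),zz])
def plan(phis,zs,**k):
    s=r.read_state();p0=np.array(s["ee_pos"]);R0=Ro.from_quat(s["eef_rot"])
    x=R0.as_matrix()[:,0];print("now",p0.round(4),"xang",np.degrees(np.arctan2(x[1],x[0])).round(1),"F",np.round(s["ft_force"],1),"t",s["time"])
    for f,z in zip(phis,zs):
        p,R=pose(f,z,**k);print(f,(R0.inv().apply(p-p0)/.2).round(3).tolist(),((R0.inv()*R).as_rotvec()/(np.pi/2)).round(3).tolist())
E
python3 - <<'E'
from h import *
plan([52,52],[.15,.083])
E
```

```text
now [0.5161 0.1134 0.155 ] xang 89.2 F [-0.1 -0.5 -0.8] t 9.65
52 [-0.494, 0.006, 0.025] [0.002, 0.001, -0.587]
52 [-0.494, 0.004, 0.36] [0.002, 0.001, -0.587]
```

Call:
play_rows --pt "-0.1 0 0 0 0 -0.12 0" --pt "-0.2 0 0 0 0 -0.24 0" --pt "-0.3 0 0 0 0 -0.36 0" --pt "-0.4 0 0 0 0 -0.47 0" --pt "-0.494 0.005 0 0 0 -0.587 0"

```text
time: 10.28
ee_pos: [0.5135, 0.0133, 0.1514]
eef_rot: [0.323, 0.946, -0.0, -0.001]
ft_force: [0.1, -0.3, 0.4]
width: 0.0007
```

Run:
```python
from h import *
c=eyes.camera("scene");save(c,"s4.png",(250,130,420,260),4)
for k in["post","dial_axis"]:print(k,[(np.round(d["xy"],1),round(d["p"],2),atz(c,d["xy"],Z[k]).round(4)) for d in eyes.landmark_of(c,k)[:1]])
plan([52,52],[.12,.083])
```

```text
post [(array([310.2, 202.6]), 0.7, array([ 0.5387, -0.0043,  0.098 ]))]
dial_axis [(array([306.3, 203.7]), 0.57, array([ 0.5082, -0.0161,  0.074 ]))]
now [0.5138 0.0134 0.1516] xang 141.7 F [-0.3  0.3 -0.7] t 10.425
52 [-0.004, 0.011, 0.158] [-0.001, -0.001, -0.004]
52 [-0.004, 0.011, 0.343] [-0.001, -0.001, -0.004]
```

View pics/s4.png

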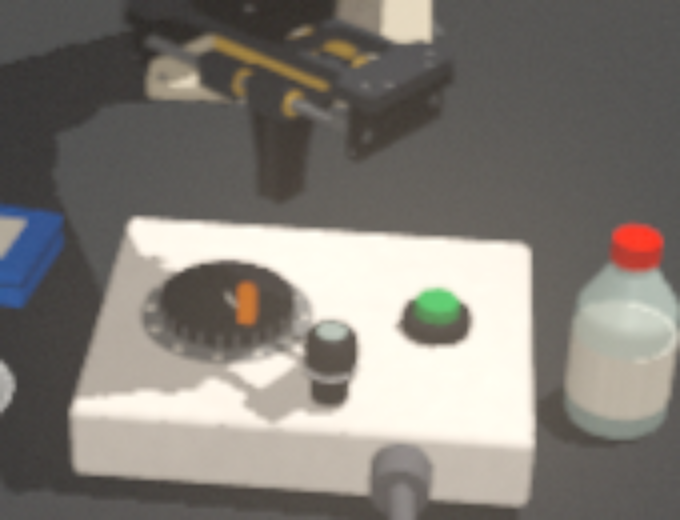

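The finger tip (280,195) hangs above and behind the post (247,303), and the eyepiece (330,350) is well clear. I'll go down.

Call:
play_rows --pt "0 0.01 0.1 0 0 0 0" --pt "0 0.01 0.2 0 0 0 0" --pt "0 0.01 0.29 0 0 0 0" --pt "0 0.01 0.343 0 0 0 0" --pt "0 0.01 0.343 0 0 0 0"

```text
time: 11.05
ee_pos: [0.5151, 0.016, 0.0831]
eef_rot: [0.326, 0.945, -0.0, -0.001]
ft_force: [-0.6, -0.5, 0.6]
width: 0.0003
```

Run:
```python
from h import *
plan([46,40,35,31,28],[.083]*5)
```

```text
now [0.5151 0.016  0.0831] xang 142.0 F [-0.6 -0.5  0.6] t 11.05
46 [-0.023, 0.004, 0.0] [-0.0, -0.001, 0.067]
40 [-0.039, 0.01, 0.0] [-0.0, -0.001, 0.133]
35 [-0.054, 0.013, 0.0] [-0.0, -0.001, 0.189]
31 [-0.065, 0.015, 0.0] [-0.001, -0.001, 0.233]
28 [-0.074, 0.016, 0.0] [-0.001, -0.001, 0.267]
```

Call:
play_rows --pt "-0.023 0.004 0 0 0 0.067 0" --pt "-0.039 0.01 0 0 0 0.133 0" --pt "-0.054 0.013 0 0 0 0.189 0" --pt "-0.065 0.015 0 0 0 0.233 0" --pt "-0.065 0.015 0 0 0 0.233 0"

```text
time: 11.68
ee_pos: [0.5282, 0.0102, 0.0846]
eef_rot: [0.492, 0.87, 0.0, 0.0]
ft_force: [0.2, 1.0, 0.3]
width: 0.0006
```

Run:
```python
from h import *
plan([28,25,22,19,16],[.083]*5)
```

```text
now [0.5282 0.0102 0.0846] xang 121.0 F [0.2 1.  0.3] t 11.675
28 [-0.005, -0.0, 0.008] [0.001, 0.0, 0.034]
25 [-0.014, 0.003, 0.008] [0.001, 0.0, 0.067]
22 [-0.022, 0.006, 0.008] [0.001, 0.0, 0.1]
19 [-0.03, 0.009, 0.008] [0.001, 0.0, 0.134]
16 [-0.039, 0.011, 0.008] [0.001, 0.0, 0.167]
```

Call:
play_rows --pt "-0.005 0 0.008 0 0 0.034 0" --pt "-0.014 0.003 0.008 0 0 0.067 0" --pt "-0.022 0.006 0.008 0 0 0.1 0" --pt "-0.022 0.006 0.008 0 0 0.1 0"

```text
time: 12.18
ee_pos: [0.5314, 0.0074, 0.0828]
eef_rot: [0.558, 0.83, 0.0, 0.0]
ft_force: [1.2, 2.0, 1.6]
width: 0.0003
```

```bash
cat >> h.py <<'E'
def orange(n):
    c=eyes.camera(n);hsv=cv2.cvtColor(c["image"],cv2.COLOR_RGB2HSV)
    m=cv2.inRange(hsv,(4,150,90),(16,255,255));k,l,st,ce=cv2.connectedComponentsWithStats(m)
    for i in range(1,k):
        if st[i,4]>8 :
            P=atz(c,ce[i],.09);d=P[:2]-C
            if np.hypot(*d)<.06: print(n,"orange",st[i].tolist(),P.round(4),"ang",np.degrees(np.arctan2(d[1],d[0])).round(1),"r",np.hypot(*d).round(4))
    for d in eyes.landmark_of(c,"post")[:1]:
        P=atz(c,d["xy"],.098);e=P[:2]-C;print(n,"net",round(d["p"],2),P.round(4),"ang",np.degrees(np.arctan2(e[1],e[0])).round(1),"r",np.hypot(*e).round(4))
    return c
E
python3 - <<'E'
from h import *
orange("scene");orange("top")
plan([22,19,16,13,10],[.083]*5)
E
```

```text
scene orange [308, 201, 5, 11, 50] [ 0.5403 -0.0048  0.09  ] ang 23.9 r 0.0337
scene net 0.81 [ 0.5323 -0.0115  0.098 ] ang 17.0 r 0.0238
now [0.5312 0.0073 0.0826] xang 112.1 F [-0.   2.4  1.2] t 12.375
22 [-0.001, 0.001, -0.002] [0.0, 0.0, 0.001]
19 [-0.009, 0.005, -0.002] [0.0, 0.0, 0.034]
16 [-0.017, 0.009, -0.002] [0.0, 0.0, 0.068]
13 [-0.026, 0.012, -0.002] [0.0, -0.0, 0.101]
10 [-0.034, 0.014, -0.002] [0.0, -0.0, 0.134]
```

Call:
play_rows --pt "-0.009 0.005 0 0 0 0.034 0" --pt "-0.017 0.009 0 0 0 0.068 0" --pt "-0.026 0.012 0 0 0 0.101 0" --pt "-0.034 0.014 0 0 0 0.134 0"

```text
time: 12.88
ee_pos: [0.536, 0.0011, 0.0822]
eef_rot: [0.644, 0.765, -0.0, 0.0]
ft_force: [0.4, 0.3, -0.1]
width: 0.0004
```

Run:
```python
from h import *
orange("scene")
plan([7,4,1,-2,-5],[.083]*5)
```

```text
scene orange [303, 203, 5, 9, 42] [ 0.5464 -0.0163  0.09  ] ang 3.5 r 0.037
scene net 0.77 [ 0.5418 -0.0243  0.098 ] ang -10.1 r 0.0328
now [0.5361 0.0011 0.0822] xang 99.9 F [ 0.4  0.4 -0.4] t 12.975
7 [-0.004, 0.006, -0.004] [-0.0, 0.0, 0.032]
4 [-0.012, 0.01, -0.004] [-0.0, 0.0, 0.066]
1 [-0.02, 0.013, -0.004] [-0.0, 0.0, 0.099]
-2 [-0.029, 0.015, -0.004] [-0.0, 0.0, 0.132]
-5 [-0.037, 0.017, -0.004] [-0.0, 0.0, 0.166]
```

First click done: the post has jumped to about 0° and the force is gone. On to click two.

Call:
play_rows --pt "-0.004 0.006 0 0 0 0.032 0" --pt "-0.012 0.01 0 0 0 0.066 0" --pt "-0.02 0.013 0 0 0 0.099 0" --pt "-0.029 0.015 0 0 0 0.132 0" --pt "-0.037 0.017 0 0 0 0.166 0"

```text
time: 13.6
ee_pos: [0.5406, -0.0044, 0.0823]
eef_rot: [0.737, 0.676, 0.0, -0.0]
ft_force: [-0.5, 2.9, 0.7]
width: 0.0004
```

Run:
```python
from h import *
plan([-8,-11,-14,-17,-20],[.083]*5)
```

```text
now [ 0.5406 -0.0044  0.0823] xang 85.1 F [-0.5  2.9  0.7] t 13.6
-8 [-0.014, 0.005, -0.004] [-0.0, -0.0, 0.034]
-11 [-0.023, 0.009, -0.004] [-0.0, -0.0, 0.067]
-14 [-0.031, 0.012, -0.004] [-0.0, -0.0, 0.101]
-17 [-0.039, 0.014, -0.004] [-0.0, -0.0, 0.134]
-20 [-0.048, 0.016, -0.004] [-0.0, -0.0, 0.167]
```

Call:
play_rows --pt "-0.01 0.005 0 0 0 0.034 0" --pt "-0.018 0.009 0 0 0 0.067 0" --pt "-0.026 0.012 0 0 0 0.101 0" --pt "-0.034 0.014 0 0 0 0.134 0" --pt "-0.042 0.016 0 0 0 0.167 0"

```text
time: 14.22
ee_pos: [0.5431, -0.0139, 0.0822]
eef_rot: [0.819, 0.574, -0.0, 0.0]
ft_force: [-0.4, 0.2, 0.7]
width: 0.0006
```

Run:
```python
from h import *
orange("scene")
plan([-23,-26,-29,-32,-35],[.083]*5)
```

```text
scene orange [298, 204, 4, 7, 23] [ 0.5494 -0.0292  0.09  ] ang -15.0 r 0.0413
scene net 0.92 [ 0.534  -0.0308  0.098 ] ang -26.6 r 0.0274
now [ 0.5431 -0.014   0.0823] xang 70.0 F [-0.9  0.  -0.6] t 14.325
-23 [-0.009, 0.004, -0.004] [0.0, 0.0, 0.033]
-26 [-0.017, 0.007, -0.004] [0.0, 0.0, 0.067]
-29 [-0.025, 0.01, -0.004] [0.0, 0.0, 0.1]
-32 [-0.034, 0.013, -0.004] [0.0, 0.0, 0.133]
-35 [-0.042, 0.015, -0.004] [0.0, 0.0, 0.167]
```

Run:
```python
from h import *
c=eyes.camera("scene");save(c,"s5.png",(260,160,360,240),6)
```

```text
(no output)
```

View pics/s5.png

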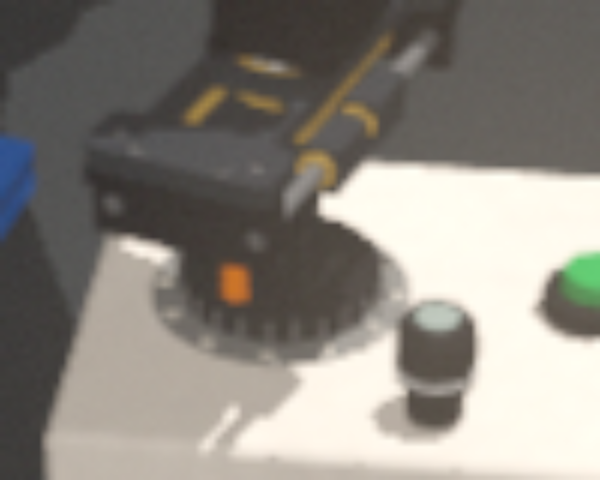

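The post is partly hidden by the gripper body, but its foot shows near crop (237,303). I'll compare that with the predicted feet at each click.

Run:
```python
from h import *
for n in["scene"]:
    c=eyes.camera(n)
    for a in[28,-2,-17,-32,-62,-92]:
        u=np.array([np.cos(np.radians(a)),np.sin(np.radians(a))])*.03
        q=proj(c,[np.r_[C+u,.074],np.r_[C+u,.098]]);print(n,a,q.round(1).tolist(),((q[0]-[260,160])*6).round())
```

```text
scene 28 [[310.2, 210.2], [310.2, 202.0]] [301. 301.]
scene -2 [[303.8, 210.7], [303.8, 202.5]] [263. 304.]
scene -17 [[300.7, 210.3], [300.7, 202.0]] [244. 302.]
scene -32 [[297.9, 209.4], [297.9, 201.1]] [228. 296.]
scene -62 [[294.1, 206.6], [294.0, 198.4]] [204. 279.]
scene -92 [[293.3, 203.1], [293.2, 195.0]] [200. 259.]
```

The foot column sits about 1.5 px right of the -32° prediction, the same offset as at the earlier clicks, and the force is zero. That makes two clicks done. On to the third.

Call:
play_rows --pt "-0.009 0.004 0 0 0 0.033 0" --pt "-0.017 0.007 0 0 0 0.067 0" --pt "-0.025 0.01 0 0 0 0.1 0" --pt "-0.034 0.013 0 0 0 0.133 0" --pt "-0.042 0.015 0 0 0 0.167 0"

```text
time: 15.05
ee_pos: [0.5434, -0.0217, 0.0824]
eef_rot: [0.887, 0.462, 0.0, -0.0]
ft_force: [1.1, 2.7, -0.9]
width: 0.0004
```

Run:
```python
from h import *
plan([-38,-41,-44,-47,-50],[.083]*5)
```

```text
now [ 0.5434 -0.0217  0.0824] xang 55.0 F [ 1.1  2.7 -0.9] t 15.05
-38 [-0.014, 0.006, -0.003] [-0.0, -0.001, 0.033]
-41 [-0.022, 0.009, -0.003] [-0.0, -0.001, 0.067]
-44 [-0.031, 0.012, -0.003] [-0.0, -0.001, 0.1]
-47 [-0.039, 0.015, -0.003] [-0.0, -0.001, 0.133]
-50 [-0.048, 0.017, -0.003] [-0.0, -0.001, 0.167]
```

Call:
play_rows --pt "-0.01 0.005 0 0 0 0.033 0" --pt "-0.018 0.009 0 0 0 0.067 0" --pt "-0.026 0.012 0 0 0 0.1 0" --pt "-0.034 0.014 0 0 0 0.133 0" --pt "-0.042 0.016 0 0 0 0.167 0"

```text
time: 15.68
ee_pos: [0.5409, -0.0312, 0.0823]
eef_rot: [0.94, 0.342, -0.0, 0.0]
ft_force: [0.2, 0.4, 0.1]
width: 0.0004
```

Run:
```python
from h import *
orange("scene");c=orange("top");save(c,"t6.png",(300,150,400,240),6);orange("wrist")
plan([-53,-56,-59,-62,-65],[.083]*5)
```

```text
scene net 0.88 [ 0.526  -0.0415  0.098 ] ang -54.3 r 0.0283
wrist orange [319, 281, 1, 16, 16] [ 0.5214 -0.049   0.09  ] ang -68.7 r 0.0328
now [ 0.541  -0.0312  0.0823] xang 40.0 F [0.5 0.3 0.1] t 15.975
-53 [-0.01, 0.004, -0.003] [0.0, 0.0, 0.034]
-56 [-0.018, 0.008, -0.003] [0.0, 0.0, 0.067]
-59 [-0.027, 0.011, -0.003] [0.0, 0.0, 0.1]
-62 [-0.035, 0.013, -0.003] [0.0, 0.0, 0.134]
-65 [-0.044, 0.015, -0.003] [0.0, 0.0, 0.167]
```

Third click: force back to zero, and the wrist camera sees orange at about -69°. Fourth, the same way.

Call:
play_rows --pt "-0.01 0.004 0 0 0 0.034 0" --pt "-0.018 0.008 0 0 0 0.067 0" --pt "-0.026 0.011 0 0 0 0.1 0" --pt "-0.034 0.013 0 0 0 0.134 0" --pt "-0.042 0.015 0 0 0 0.167 0"

```text
time: 16.6
ee_pos: [0.537, -0.0385, 0.0825]
eef_rot: [0.977, 0.215, 0.001, -0.0]
ft_force: [3.3, 0.9, -2.8]
width: 0.0007
```

Run:
```python
from h import *
plan([-68,-71,-74,-77,-80],[.083]*5)
```

```text
now [ 0.537  -0.0385  0.0825] xang 24.9 F [ 3.3  0.9 -2.8] t 16.6
-68 [-0.013, 0.005, -0.003] [0.0, -0.001, 0.032]
-71 [-0.021, 0.009, -0.003] [0.0, -0.001, 0.065]
-74 [-0.029, 0.012, -0.003] [-0.0, -0.001, 0.099]
-77 [-0.038, 0.014, -0.003] [-0.0, -0.001, 0.132]
-80 [-0.046, 0.016, -0.003] [-0.0, -0.001, 0.165]
```

Call:
play_rows --pt "-0.01 0.005 0 0 0 0.033 0" --pt "-0.018 0.009 0 0 0 0.067 0" --pt "-0.026 0.012 0 0 0 0.1 0" --pt "-0.034 0.014 0 0 0 0.133 0" --pt "-0.042 0.016 0 0 0 0.167 0"

```text
time: 17.23
ee_pos: [0.5302, -0.0452, 0.0824]
eef_rot: [0.996, 0.086, 0.0, -0.0]
ft_force: [0.1, 0.7, -1.2]
width: 0.0005
```

Call:
play_rows --pt "0 0 0 0 0 0 0"

```text
time: 17.35
ee_pos: [0.5301, -0.0454, 0.0823]
eef_rot: [0.996, 0.087, -0.0, 0.0]
ft_force: [-0.5, 0.1, -0.5]
width: 0.0004
```

Run:
```python
from h import *
orange("scene");orange("wrist")
plan([-70],[.083])
```

```text
scene net 0.57 [ 0.4998 -0.0486  0.098 ] ang -107.9 r 0.0317
wrist orange [319, 282, 1, 15, 15] [ 0.5047 -0.0509  0.09  ] ang -98.4 r 0.0328
wrist net 0.75 [0.5445 0.1221 0.098 ] ang 76.0 r 0.1449
now [ 0.5302 -0.0453  0.0823] xang 9.9 F [ 0.  -0.3  0.4] t 17.55
-70 [0.024, -0.016, -0.003] [0.0, -0.0, -0.112]
```

The fourth click has snapped: no force, and the wrist camera sees orange at about -98°. I'll back off the post, lift and clear away.

Call:
play_rows --pt "0.025 0 0 0 0 0 0" --pt "0.025 0 -0.15 0 0 0 0" --pt "0.025 0 -0.4 0 0 0 0" --pt "0.025 0 -0.65 0 0 0 0" --pt "0.025 0 -0.8 0 0 0 0"

```text
time: 18.18
ee_pos: [0.536, -0.0444, 0.2452]
eef_rot: [0.996, 0.086, 0.002, 0.0]
ft_force: [0.5, 0.6, -0.7]
width: 0.0007
```

Call:
play_rows --pt "-0.1 0.2 0 0 0 0 0" --pt "-0.2 0.45 0 0 0 0 0" --pt "-0.3 0.7 0 0 0 0 0" --pt "-0.3 0.95 0 0 0 0 0" --pt "-0.3 0.95 0 0 0 0 0"

```text
time: 18.8
ee_pos: [0.5078, -0.2465, 0.2418]
eef_rot: [0.997, 0.083, -0.0, 0.0]
ft_force: [0.7, 1.4, -0.2]
width: 0.0005
```

Run:
```python
from h import *
c=orange("scene");c=orange("top")
for k in["eyepiece","bottle","dish","slidebox"]:
    for d in eyes.landmark_of(c,k)[:1]: print(k,atz(c,d["xy"],Z[k]).round(4))
save(c,"t7.png",(210,110,470,290),3)
```

```text
scene orange [293, 196, 4, 8, 29] [ 0.5158 -0.045   0.09  ] ang -76.5 r 0.0272
scene net 0.64 [ 0.51  -0.05   0.098] ang -89.0 r 0.0315
top orange [362, 199, 5, 6, 27] [ 0.5075 -0.0479  0.09  ] ang -93.9 r 0.0294
top net 0.92 [ 0.5024 -0.0448  0.098 ] ang -105.1 r 0.0273
eyepiece [0.5934 0.0522 0.06  ]
bottle [ 0.5428 -0.2015  0.    ]
dish [ 0.5368 -0.1986  0.    ]
slidebox [ 0.3782 -0.1971  0.    ]
```

View pics/t7.png

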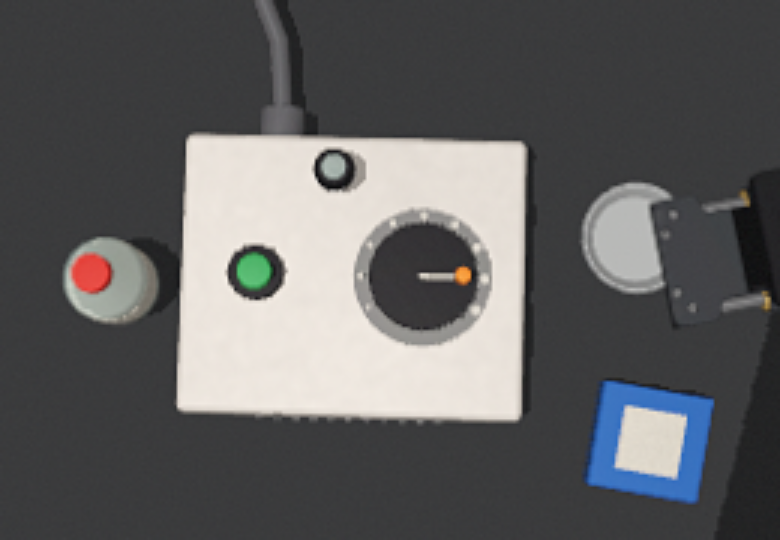

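The post (463,275) now lies along the console's -y from the dial centre (422,277), at about -92 to -94°. That is exactly four clicks on from about 28°. The other things stand where they were, and the hand is high and clear.

```bash
python3 -c "
from h import *
print(job.close_job())"
```

```text
the job is handed in; nothing more can be done
None
```

I pressed the green button fully down, turned the dial four clicks clockwise and handed the job in at about 19 s of the 70 s allowed.

- **Button:** the closed fingertips met it at z ≈ 82 mm and hit a hard stop at 76 mm, which is the full 6 mm of travel. The force peaked at about 33 N on the stop, more than the 5 N needed. It came from the fingertips, not the gripper's body or the arm, and stayed under the wrist limit. I then let the button spring back.
- **Dial:** I pushed the post round with the shut fingers. Each click showed 2–4 N and then a drop to about zero as it snapped on.
- **Last checks:**
  - The top camera has the post at about −94° after starting near +30°. That fits position 3 to position 7, four clicks.
  - The colour and network readings for the post disagreed by up to 16° in angle (−76° to −105°). All of them are nearest position 7, and the picture shows the same.
  - The eyepiece, bottle, dish and slide box look unmoved in that picture. The network's bottle reading was wrong, as it picked out the dish.
  - The hand ended clear of everything, about 0.24 m above the bench.

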